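# Close the released tape-sample jars

### The job

Close up the tape-sample jars that are released for storage (green marker behind the jar): put the loose blue lid on the open jar and press it fully home, and press down the raised lid of the other green-marked jar until it sits fully home as well. The jar with the red marker behind it is on hold: leave its lid raised just as it is. Do not disturb the yellow tape rolls standing about.

Things in the scene. Friction and masses are not known exactly. Their poses are not given: they have to be found in the camera images.
- lid_a: the loose lid, lying right way up on the bench between two stacks of tape rolls. From below: red plug 64 mm diameter (tapered to 58 mm at its foot), 10 mm tall; blue flange 86 mm diameter, 6 mm thick; round blue knob 30 mm diameter, 28 mm tall; 44 mm tall in all, 60 g. Origin: centre of the plug's underside; z points up through the knob.
- lid_a_seat (a point): point on the loose lid: centre of the underside of the blue flange, 10 mm above the lid's origin, z up through the knob. When the lid is fully home this point coincides with jar_a_rim.
- rack_a: rack of the open jar: a white bench rack, 116 x 106 mm foot, that holds one clear jar (80 mm diameter, 60 mm tall) leaning 30 degrees towards the rack's own -x side. Fixed. Origin: centre of the underside of the foot, on the bench; the jar's mouth centre lies 15 mm towards -x and 97 mm up. A green marker is fixed to this rack behind the jar (88 mm towards +x).
- jar_a_rim (a point): centre of the mouth of the open jar, level with its rim; z points out of the mouth along the jar's axis (30 degrees off vertical). Mouth 72 mm inner diameter, so the lid's plug has 4 mm of room all round.
- seal (a joint): black rubber seal ring (69 mm outside, 49 mm inside diameter) in the open jar's neck, 2 mm below the rim: 0 = raised, 0.008 m = fully down. The lid's plug first rests on it, with the flange 8 mm off the rim; pushed down along the jar's axis with more than 6 N it slides until the flange sits on the rim, and stays there.
- rack_b: rack of a lidded jar: a white bench rack, 116 x 106 mm foot, that holds one clear jar (80 mm diameter, 60 mm tall) leaning 30 degrees towards the rack's own -x side. Fixed. Origin: centre of the underside of the foot, on the bench; the jar's mouth centre lies 15 mm towards -x and 97 mm up.
- lid_b (a joint): how far the lid of the jar in rack_b has been pressed down along the jar's axis: 0 = 8 mm proud, 0.008 m = fully home. Moves with about 6 N of stiff friction and stays where it is left; red shows under the blue flange while it is proud.
- lid_b_top (a point): centre of the top of the knob on rack_b's lid (same blue lid: flange 86 mm diameter, knob 30 mm diameter and 28 mm tall); z points along the jar's axis, out of the jar.
- rack_c: rack of the other lidded jar: a white bench rack, 116 x 106 mm foot, that holds one clear jar (80 mm diameter, 60 mm tall) leaning 30 degrees towards the rack's own -x side. Fixed. Origin: centre of the underside of the foot, on the bench; the jar's mouth centre lies 15 mm towards -x and 97 mm up.
- lid_c (a joint): the same as lid_b, for the lid of the jar in rack_c.
- lid_c_top (a point): the same as lid_b_top, for the lid of the jar in rack_c.
- tag_green: green round marker, 38 mm diameter, 30 mm tall, fixed on the bench behind one of the two lidded jars (about 88 mm from that rack's origin, on its +x side): that jar is released. Origin: centre of its underside.
- tag_red: red round marker of the same shape, behind the remaining lidded jar: that jar is on hold. Origin: centre of its underside.
- stack_tall: standing column of three yellow tape rolls joined together, 90 mm diameter, 143 mm tall, beside the loose lid (120 mm from its centre, on the lid's own +y side). Origin: centre of the underside.
- stack_low: standing column of two yellow tape rolls joined together, 90 mm diameter, 95 mm tall, beside the loose lid (125 mm from its centre, on the lid's own -y side). Origin: centre of the underside.
- stack_thin: standing column of four small yellow tape rolls joined together, 60 mm diameter, 191 mm tall, in one of the two gaps between the three racks. Origin: centre of the underside.
- roll_small: single small yellow tape roll lying flat, 60 mm diameter, 47 mm tall, in the other gap between the racks. Origin: centre of the underside.

How it is judged (in metres and radians):
At the end, for the whole second after the job is handed in: The loose lid sits at rest on the open jar, its flange within 2 mm of the rim, within 8 mm of the jar's axis and square to it within 0.07 rad; the other green-marked jar's lid is within 1.5 mm of fully home; the red-marked jar's lid is still proud (z of lid_a_seat in the frame of jar_a_rim between -0.003 and 0.002 m and distance between lid_a_seat and jar_a_rim below 0.008 m and angle between the z axis of lid_a and the z axis of jar_a_rim, either way round below 0.07 rad and linear speed of lid_a below 0.01 m/s and ((horizontal distance between tag_red and rack_b below 0.12 m and value of joint lid_c above 0.0065 m and value of joint lid_b below 0.0052 m) or (horizontal distance between tag_red and rack_c below 0.12 m and value of joint lid_b above 0.0065 m and value of joint lid_c below 0.0052 m))); the robot touches nothing.
It fails at once if the lid of the red-marked jar is moved by more than 1.2 mm ((horizontal distance between tag_red and rack_b below 0.12 m and distance of lid_b_top from where it was at the start of the episode above 0.0012 m) or (horizontal distance between tag_red and rack_c below 0.12 m and distance of lid_c_top from where it was at the start of the episode above 0.0012 m)).
It fails at once if the tall stack of tape rolls is pushed more than 15 mm or tipped (distance of stack_tall from where it was at the start of the episode above 0.015 m or angle between stack_tall's own z axis and vertical above 0.2 rad).
It fails at once if the low stack of tape rolls is pushed more than 15 mm or tipped (distance of stack_low from where it was at the start of the episode above 0.015 m or angle between stack_low's own z axis and vertical above 0.2 rad).
It fails at once if the thin stack of tape rolls is pushed more than 15 mm or tipped (distance of stack_thin from where it was at the start of the episode above 0.015 m or angle between stack_thin's own z axis and vertical above 0.2 rad).
It fails at once if the small tape roll is pushed more than 15 mm or tipped (distance of roll_small from where it was at the start of the episode above 0.015 m or angle between roll_small's own z axis and vertical above 0.2 rad).
It also fails if it takes over 54 s, if anything falls off the work surface, if the arm or the gripper's body presses on something with over 40 N, if the wrist force passes 120 N, or if a joint passes its speed limit or range.

### The arm

A 6-joint arm with a two-finger parallel gripper is mounted at the origin on the work surface. World frame = base frame: x ahead of the robot, y to its left, z up, the work surface at z = 0. Lengths are in mm, angles in rad, forces in N, time in s.
With the tool pointing down it reaches from about 225 to 875 mm from the base axis. Payload 3.4 kg.
Tool frame: the origin (TCP) lies midway between the tips of the shut fingers; the grasp point (between the pads) lies 19 mm behind it; z points along the fingers, y is the line along which they close (so a half turn about z gives the same grasp; the last joint's range is limited). The gripper opens to 85 mm and grips with 20 to 120 N. Pads are 22 mm wide; open, the fingers measure 114 mm over their backs; the gripper's body (76 mm by 85 mm) begins 54 mm behind the grasp point. The pads swing forward as they close: fully open they stand 13 mm farther back than shut.
Start: joints at [0.992, 0.276, 1.505, -0, 1.361, -0.121], TCP at [254.157, 515.817, 231.328] pointing down, gripper open.
Joint ranges: [-2.89, 2.89], [-0.75, 2.08], [0.22, 2.7], [-1.18, 4.32], [0.11, 2.71], [-2.7, 2.7]. Speed limits (rad/s): [2.57, 2.57, 3.14, 3.14, 3.14, 3.14].

### API

Orientations are given as a rotation vector (axis times angle).
In Python, from plant import arm gives the robot as it stands.
- The arm moves only by the shell command python3 -m crank 'ROWS'. ROWS is JSON, a list of rows, each an object with "slide": the shift along the tool's x, y, z in cm, a list of three; "rotation": the turn, a rotation vector about the tool's x, y, z in rad, a list of three; "grip": the opening, from 0 (shut) to 1 (fully open). In form: [{"slide": [x, y, z], "rotation": [wx, wy, wz], "grip": grip}, ...]. A call has 1 to 20 rows; each row is the pose to reach, as a shift and turn from the pose commanded when the call began, along the tool's axes at that moment; what a row does not reach only later rows make up. A row lasts 1/8 s, in which the tool goes at most 62.5 mm and 10.7 degrees, less where a joint would pass 70% of its speed; a pose out of reach is approached as far as the arm can. A call with a gripper value outside its range is refused whole. The fingers move at their own pace and stop on an object; the grip force is fixed at half the most. Time passes only in rows, so rows that repeat a pose let the fingers close. It gives the time, the measured TCP pose, the force, the opening and the grip force at its end, in the units of the state.
- arm.observe(): the state, without advancing time (a new reading comes with each control period).
- arm.read_camera(name): name is "scene" or "top" or "wrist"; returns a dict with "pixels" (420x560x3 uint8, blue, green, red), "range_z" (420x560 float32, mm along the optical axis (not along the pixel's ray), 0 where there is no reading), "intrinsics" (3x3 intrinsics, pixels), "k1" (the pictures are not rectified: a ray, as slopes to the right and down, at radius r is drawn at 1 + k1 r^2 times it, then the intrinsics apply), "extrinsics" (4x4, takes a point from world to camera coordinates). Camera axes: x right, y up, looking along -z (the intrinsics and any distortion apply to the point x, -y, -z); pixel columns grow to the right and rows downward; lengths in mm; the calibration is good to about 2 mm. A picture is of the moment at which its call begins.
- arm.job_done(): hands the job in; it is judged then, once.
The state is a dict: "clock": time; "q": joint angles; "qd": joint speeds; "tau": joint torques, N m; "tcp_pos": TCP position; "orientation": TCP orientation; "wrist_force": force on the tool from outside, world axes, zero at the start; "ft_torque": the same for the moment, N m; "finger_gap": finger opening in mm; "grip_force": force on a finger pad.
Only numpy, scipy, OpenCV 4.12 (cv2) and the standard library are available. Lean on these libraries where they do the work, as an engineer would, in place of code of your own. Each camera call takes 0.05 s, during which the arm holds its last target. There are 200 camera calls.

## Working session

There is one attempt and no reset: what is moved stays moved. The work goes in short steps, Python scripts to look and compute and a shell command to move; the robot and the scene stay as the last step left them, time stands still between calls to the robot, and variables do not carry over. Pictures are saved under pics/ and viewed, at most 10 in all, crops included, and the job is handed in when it is done.

```bash
mkdir -p pics; ls; cat > h.py <<'E'
import numpy as np, cv2
from plant import arm
from scipy.spatial.transform import Rotation as R
def cam(n):
    c=arm.read_camera(n); return c
def cloud(c):
    d=c["range_z"]; K=np.array(c["intrinsics"]); h,w=d.shape
    u,v=np.meshgrid(np.arange(w),np.arange(h))
    p=cv2.undistortPoints(np.stack([u,v],-1).reshape(-1,1,2).astype(float),K,np.array([c["k1"],0,0,0.])).reshape(h,w,2)
    P=np.stack([p[...,0]*d,-p[...,1]*d,-d],-1)
    E=np.array(c["extrinsics"]); W=(P-E[:3,3])@E[:3,:3]
    W[d<=0]=np.nan; return W
def masks(c):
    hsv=cv2.cvtColor(c["pixels"],cv2.COLOR_BGR2HSV)
    H,S,V=hsv[...,0],hsv[...,1].astype(int),hsv[...,2]
    s=(S>110)&(V>50)
    return dict(red=s&((H<8)|(H>172)),yellow=s&(H>18)&(H<36),green=s&(H>40)&(H<85),blue=s&(H>95)&(H<130))
E
python3 - <<'E'
from h import *
import pickle
for n in ["scene","top","wrist"]:
    c=cam(n); pickle.dump(c,open(n+".pkl","wb")); cv2.imwrite(f"pics/{n}0.png",c["pixels"])
    W=cloud(c)
    for k,m in masks(c).items():
        nl,l,st,ce=cv2.connectedComponentsWithStats(m.astype(np.uint8))
        for i in range(1,nl):
            if st[i,4]>40:
                q=W[l==i]; q=q[~np.isnan(q[:,0])]
                if len(q): print(n,k,st[i,4],ce[i].round(),np.median(q,0).round(),q.min(0).round(),q.max(0).round())
print(arm.observe())
E
```

```text
pics
scene red 136 [19. 12.] [ 1004. -2531.  -632.] [  881. -2553.  -656.] [ 1113. -2507.  -608.]
scene red 182 [229. 108.] [ 502. -442.    4.] [ 326. -498.   -1.] [ 625. -434.   10.]
scene red 208 [256. 354.] [777. 245.  28.] [762. 226.  12.] [793. 258.  33.]
scene red 41 [ 17. 412.] [1418.  -88. -482.] [1416. -110. -500.] [1421.  -63. -461.]
scene yellow 219 [119.  24.] [  606. -1561.  -244.] [  577. -1588.  -393.] [  624. -1169.   -86.]
scene yellow 87 [126.  39.] [  602. -1182.  -167.] [  580. -1590.  -435.] [  627. -1168.  -116.]
scene yellow 6443 [ 44. 286.] [1346. -605. -747.] [ 1305. -1840.  -762.] [1392.  -31. -732.]
scene yellow 816 [284. 135.] [ 446. -199.   84.] [ 393. -275.    6.] [ 481. -186.  101.]
scene yellow 1234 [239. 172.] [ 626. -110.  129.] [ 588. -161.    7.] [ 646. -103.  194.]
scene yellow 1546 [328. 195.] [473.  38. 113.] [406. -33.   5.] [496.  57. 147.]
scene yellow 382 [286. 274.] [643. 136.  46.] [606.  96.  12.] [664. 154.  52.]
scene blue 487 [305.   6.] [  86. -666.   98.] [ -21. -743.   48.] [ 151. -654.  103.]
scene blue 73 [460.   6.] [-1535. -1213
[... 6159 characters left out ...]
  -3.] [484. -66.  48.]
{'clock': 0.15, 'q': array([ 9.91988412e-01,  2.76462440e-01,  1.50584395e+00, -1.21057440e-05,
        1.36070362e+00, -1.20998137e-01]), 'qd': array([-0.0005116 , -0.00163502, -0.00428392, -0.00058992, -0.0006401 ,
       -0.0010553 ]), 'tau': array([ 1.14719714e-03, -4.17146766e+01, -2.46032971e+01, -2.16622429e-04,
        7.64335971e-03,  3.13686826e-05]), 'tcp_pos': array([253.93069811, 515.45037339, 230.63053117]), 'orientation': array([-7.12750528e-01, -3.05918354e+00,  2.09753240e-03]), 'wrist_force': array([-0.31655899,  0.49289699, -0.22784476]), 'ft_torque': array([ 0.02831912, -0.00648161, -0.03540389]), 'grip_force': 0.0, 'finger_gap': 85.00768059467609}
```

```bash
python3 - <<'E'
from h import *
import pickle
c=pickle.load(open("top.pkl","rb")); cv2.imwrite("pics/t1.png",cv2.resize(c["pixels"][130:330,150:430],(800,571),interpolation=cv2.INTER_CUBIC))
from scipy.optimize import least_squares
def fit(p,r0):
    f=lambda x:np.hypot(p[:,0]-x[0],p[:,1]-x[1])-r0
    return least_squares(f,p[:,:2].mean(0),loss="soft_l1").x
# disc centre at given height: bounding midpoints
D={n:pickle.load(open(n+".pkl","rb")) for n in ["scene","top"]}
for n,c in D.items():
    W=cloud(c); M=masks(c)
    def sel(k,lo,hi):
        q=W[M[k]]; q=q[~np.isnan(q[:,0])]; return q[((q>lo)&(q<hi)).all(1)]
    def circ(name,k,x,y,z0,z1):
        q=sel(k,[x-80,y-70,z0],[x+80,y+70,z1])
        if len(q)<8: return print(n,name,len(q))
        (cx,cy),r=cv2.minEnclosingCircle(q[:,:2].astype(np.float32))
        mm=(np.percentile(q,2,0)+np.percentile(q,98,0))/2
        print(n,name,len(q),"enc",round(cx),round(cy),round(r),"mid",mm.round(),"mean",q.mean(0).round())
    circ("lidflange","blue",443,-107,10,24); circ("knobtop","blue",443,-107,38,52)
    circ("tall","yellow",450,12,136,150); circ("low","yellow",432,-230,88,101)
    circ("thin","yellow",620,-120,183,198); circ("small","yellow",635,125,41,53)
    circ("red","red",780,240,25,36); circ("gA","green",731,-241,25,36); circ("gB","green",724,28,25,36)
    # lidded jars: fit plane of flange / knob top along axis
    for nm,x,y in [("L1",667,247),("L2",618,18)]:
        q=sel("blue",[x-60,y-60,70],[x+60,y+60,160])
        # cluster along 30deg axis unknown azimuth: scan azimuth for sharpest profile
        best=None
        for az in np.radians(np.arange(0,360,2)):
            a=np.array([np.cos(az)/2,np.sin(az)/2,np.sqrt(.75)]); h=np.histogram(q@a,bins=np.arange(-1000,1000,2.))[0]
            s=np.sort(h)[-3:].sum()
            if best is None or s>best[0]: best=(s,az,a)
        a=best[2]; t=q@a
        h,e=np.histogram(t,bins=np.arange(t.min()-1,t.max()+3,2)); 
        top=q[t>np.percentile(t,99.5)-4]
        print(n,nm,np.degrees(best[1]),len(q),best[0],"tmax",t.max(),"hist",h,"topmean",top.mean(0).round(1),len(top))
E
```

```text
scene lidflange 323 enc 444 -108 42 mid [ 446. -108.   17.] mean [ 454. -105.   17.]
scene knobtop 83 enc 443 -108 15 mid [ 442. -108.   44.] mean [ 443. -108.   44.]
scene tall 561 enc 451 12 45 mid [452.  13. 142.] mean [455.  16. 143.]
scene low 389 enc 436 -232 45 mid [ 437. -231.   94.] mean [ 439. -226.   95.]
scene thin 267 enc 617 -133 29 mid [ 617. -132.  189.] mean [ 619. -128.  191.]
scene small 298 enc 635 124 30 mid [635. 124.  46.] mean [637. 127.  47.]
scene red 133 enc 776 241 13 mid [776. 241.  29.] mean [776. 241.  29.]
scene gA 9 enc 740 -241 7 mid [ 740. -242.   31.] mean [ 741. -241.   31.]
scene gB 33 enc 729 28 9 mid [728.  28.  30.] mean [728.  28.  30.]
scene L1 178.0 993 831 tmax -208.17751520369194 hist [  9 308 444  43  10   3   5   4   4   3   5   5   2   4   8  50  84   2] topmean [656.9 249.4 131.4] 137
scene L2 186.0 553 475 tmax -184.83638445649 hist [  8 105 318  25   4   4   0   2   3   0   3   5   3   6   6  24  37   0] topmean [608.4  15.4 134.9] 61
top lidflange 726 enc 442 -108 42 mid [ 442. -107.   15.] mean [ 442. -107.   15.]
top knobtop 102 
[... 234 characters left out ...]
134 30 mid [ 616. -132.  189.] mean [ 615. -133.  189.]
top small 232 enc 634 123 30 mid [633. 123.  46.] mean [632. 122.  46.]
top red 57 enc 774 241 12 mid [775. 241.  29.] mean [775. 241.  29.]
top gA 56 enc 737 -242 13 mid [ 739. -243.   29.] mean [ 738. -243.   28.]
top gB 58 enc 727 26 13 mid [726.  25.  29.] mean [726.  26.  28.]
top L1 178.0 845 644 tmax -207.72055443200645 hist [  3  54 215 289 129  23   2   1   3   0   1   1   5   2   4  13  38  43
  19   0] topmean [654.4 249.4 129.8] 81
top L2 188.0 899 687 tmax -182.22270311027188 hist [  1   0   0   1   0   0   0   2  35 165 338 179  36   3   4   3   3   2
   3   3   0   1   9  24  55  28   4   0] topmean [605.2  13.3 131.7] 92
```

View pics/t1.png

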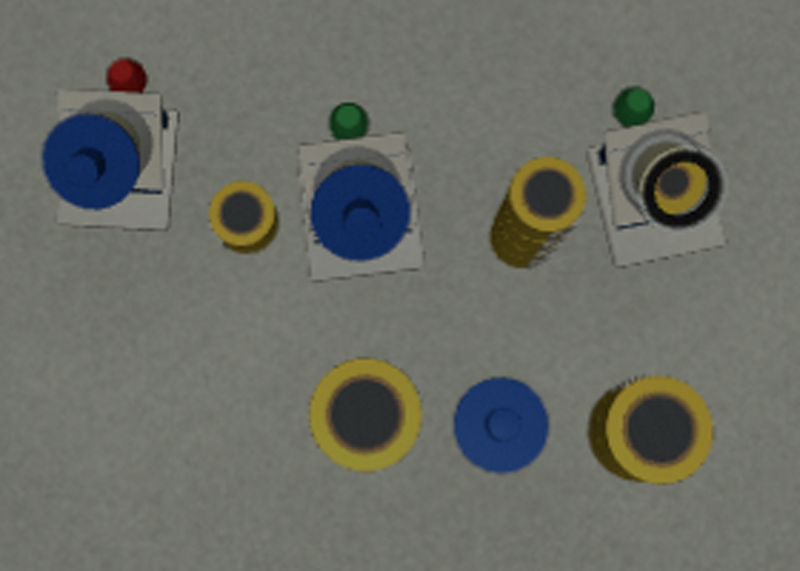

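View pics/scene0.png

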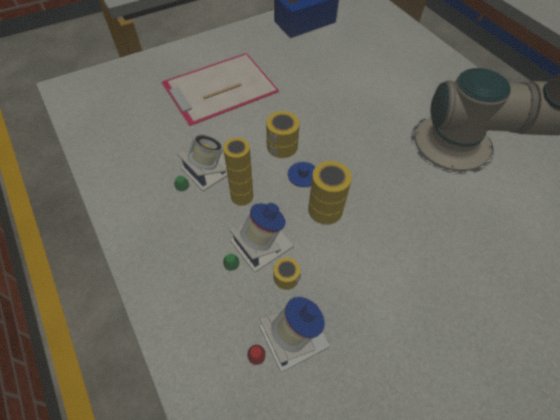

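The top crop (px): the red-marked jar's lid is at (90,160), the green-marked raised lid at (360,212), and the open jar's black seal ring at (682,185). The loose lid is at (501,425) between the stacks at (365,415) and (658,430), with the thin stack at (547,190) and the small roll at (243,215). The scene view agrees: open jar at (205,150), green-marked lidded jar at (265,220), red-marked jar at (300,320).

Next I'll measure the open jar and the tool axes.

```bash
python3 - <<'E'
from h import *
import pickle
for n in ["scene","top"]:
    c=pickle.load(open(n+".pkl","rb")); W=cloud(c)
    hsv=cv2.cvtColor(c["pixels"],cv2.COLOR_BGR2HSV); V=hsv[...,2]; S=hsv[...,1]
    q=W; box=(np.nan_to_num(q[...,0])>560)&(q[...,0]<720)&(q[...,1]>-340)&(q[...,1]<-190)
    m=box&(V<70)&(q[...,2]>65)&(q[...,2]<125)
    p=q[m]; 
    # robust plane
    rng=np.random.default_rng(0); best=None
    for _ in range(500):
        a=p[rng.choice(len(p),3,False)]; N=np.cross(a[1]-a[0],a[2]-a[0]); L=np.linalg.norm(N)
        if L<50: continue
        N/=L; N*=np.sign(N[2])
        if not .75<N[2]<.95: continue
        i=abs((p-a[0])@N)<2.5
        if best is None or i.sum()>best.sum(): best=i
    r=p[best]; c0=r.mean(0); N=np.linalg.svd(r-c0)[2][2]; N*=np.sign(N[2])
    X=np.cross([0,1,0],N); X/=np.linalg.norm(X); Y=np.cross(N,X)
    uv=np.stack([(r-c0)@X,(r-c0)@Y],1).astype(np.float32)
    (a,b),rad=cv2.minEnclosingCircle(uv)
    cen=c0+a*X+b*Y
    print(n,len(p),len(r),"N",N.round(3),"tilt",np.degrees(np.arccos(N[2])).round(1),"az",np.degrees(np.arctan2(N[1],N[0])).round(1),"cen",cen.round(1),"rad",rad,"mean",c0.round(1))
    # white foot plates and walls
    for nm,x,y in [("A",645,-255),("B",640,18),("C",688,250)]:
        w=(S<45)&(V>125)&(abs(q[...,0]-x)<85)&(abs(q[...,1]-y)<80)&(q[...,2]>3)&(q[...,2]<25)
        w2=cv2.morphologyEx(w.astype(np.uint8),cv2.MORPH_OPEN,np.ones((2,2)))>0
        pts=q[w2][:,:2].astype(np.float32)
        if len(pts)>20: print(n,nm,len(pts),cv2.minAreaRect(pts), np.median(q[w2][:,2]))
s=arm.observe(); print(R.from_rotvec(s["orientation"]).as_matrix().round(3))
c=pickle.load(open("top.pkl","rb"));print(np.linalg.inv(c["extrinsics"])[:3,3])
E
```

```text
scene 88 81 N [-0.513 -0.124  0.849] tilt 31.9 az -166.4 cen [ 639.  -262.7   96.2] rad 31.92438316345215 mean [ 635.8 -270.3   93.2]
scene A 246 ((677.3882446289062, -225.3831329345703), (146.3863067626953, 117.48580932617188), 71.19671630859375) 8.270777958359965
scene B 467 ((656.7804565429688, 45.40155029296875), (83.23394775390625, 143.8262481689453), 59.46523666381836) nan
scene C 519 ((686.4549560546875, 249.8963623046875), (101.79570770263672, 116.43152618408203), 85.09964752197266) nan
top 388 241 N [-0.487 -0.099  0.868] tilt 29.8 az -168.5 cen [ 638.3 -259.5   93.7] rad 37.70781707763672 mean [ 639.7 -262.8   94.1]
top A 386 ((617.5282592773438, -250.45733642578125), (131.77081298828125, 72.2848129272461), 63.36192321777344) nan
top B 274 ((604.5267944335938, 10.334716796875), (40.540794372558594, 105.03627014160156), 8.199751853942871) nan
top C 391 ((nan, nan), (0.0, 0.0), 0.0) nan
[[-0.897  0.442 -0.001]
 [ 0.442  0.897 -0.001]
 [ 0.    -0.001 -1.   ]]
[ 421.39760011   -4.82342248 1100.73773687]
```

```bash
python3 -m crank '[{"slide":[-44.5,-47.6,-1],"rotation":[0,0,1.18],"grip":1},{"slide":[-44.5,-47.6,-1],"rotation":[0,0,1.18],"grip":1},{"slide":[-44.5,-47.6,-1],"rotation":[0,0,1.18],"grip":1},{"slide":[-44.5,-47.6,-1],"rotation":[0,0,1.18],"grip":1},{"slide":[-44.5,-47.6,-1],"rotation":[0,0,1.18],"grip":1},{"slide":[-44.5,-47.6,-1],"rotation":[0,0,1.18],"grip":1},{"slide":[-44.5,-47.6,-1],"rotation":[0,0,1.18],"grip":1},{"slide":[-44.5,-47.6,-1],"rotation":[0,0,1.18],"grip":1},{"slide":[-44.5,-47.6,-1],"rotation":[0,0,1.18],"grip":1},{"slide":[-44.5,-47.6,-1],"rotation":[0,0,1.18],"grip":1},{"slide":[-44.5,-47.6,-1],"rotation":[0,0,1.18],"grip":1},{"slide":[-44.5,-47.6,-1],"rotation":[0,0,1.18],"grip":1},{"slide":[-44.5,-47.6,-1],"rotation":[0,0,1.18],"grip":1},{"slide":[-44.5,-47.6,-1],"rotation":[0,0,1.18],"grip":1},{"slide":[-44.5,-47.6,-1],"rotation":[0,0,1.18],"grip":1},{"slide":[-44.5,-47.6,-1],"rotation":[0,0,1.18],"grip":1}]'
cat >> h.py <<'E'
def plan(p,Rt):
    "slide(cm)/rotation from the measured pose to target p (mm), matrix Rt"
    s=arm.observe(); R0=R.from_rotvec(s["orientation"])
    print("slide",(R0.inv().apply(np.array(p)-s["tcp_pos"])/10).round(2),"rot",(R0.inv()*R.from_matrix(Rt)).as_rotvec().round(3))
def axes(yaw,tilt=0):
    "tool y horizontally at yaw deg, tool z down tilted outwards by tilt deg along yaw"
    a,t=np.radians([yaw,tilt]); h=np.array([np.cos(a),np.sin(a),0]); k=np.array([0,0,1.])
    z=h*np.sin(t)-k*np.cos(t); y=h*np.cos(t)+k*np.sin(t)
    return np.stack([np.cross(y,z),y,z],1)
E
python3 - <<'E'
from h import *
s=arm.observe(); print(s["q"].round(3),R.from_rotvec(s["orientation"]).as_matrix().round(3))
c=cam("wrist"); cv2.imwrite("pics/w1.png",c["pixels"]); W=cloud(c); m=masks(c)["blue"]; q=W[m]; 
for z0,z1 in [(10,24),(38,52)]:
    r=q[(q[:,2]>z0)&(q[:,2]<z1)]; print(len(r)); 
    if len(r)>9: print(cv2.minEnclosingCircle(r[:,:2].astype(np.float32)),r.mean(0).round(1))
plan([442.5,-108,60],axes(-4)); plan([442.5,-108,16],axes(-4))
E
```

```text
clock: 2.15
tcp_pos: [442.8, -107.2, 241.5]
orientation: [2.293, 2.147, 0.0]
wrist_force: [0.6, -0.5, 0.2]
finger_gap: 85.2
grip_force: 0.0
[-0.391  0.088  1.721  0.     1.332 -0.325] [[ 0.066  0.998  0.   ]
 [ 0.998 -0.066 -0.   ]
 [-0.     0.    -1.   ]]
3784
((573.5549926757812, -110.35437774658203), 171.2645721435547) [454.6 -99.   16.7]
612
((443.9305725097656, -108.43153381347656), 15.041470527648926) [ 443.9 -107.6   44.4]
slide [-0.07 -0.04 18.14] rot [ 0.    -0.     0.004]
slide [-0.07 -0.04 22.54] rot [ 0.    -0.     0.004]
```

View pics/w1.png

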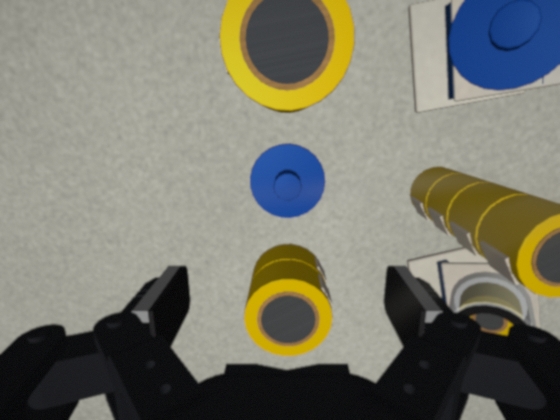

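The wrist view shows the loose lid's knob at (287,183), clear between the tall stack (288,38) and the low stack (288,315), with the fingers either side of the gap. I'll check the camera mount's clearance, then descend.

```bash
python3 - <<'E'
from h import *
c=cam("wrist"); s=arm.observe(); p=np.linalg.inv(np.array(c["extrinsics"]))[:3,3]; print(p.round(),R.from_rotvec(s["orientation"]).inv().apply(p-s["tcp_pos"]).round())
E
python3 -m crank '[{"slide":[-0.1,0,6],"rotation":[0,0,0],"grip":1},{"slide":[-0.1,0,11],"rotation":[0,0,0],"grip":0.75},{"slide":[-0.1,0,14],"rotation":[0,0,0],"grip":0.75},{"slide":[-0.1,0,14],"rotation":[0,0,0],"grip":0.75}]'
```

```text
[448. -38. 385.] [  70.    0. -143.]
clock: 2.75
tcp_pos: [441.1, -108.1, 99.4]
orientation: [-2.291, -2.142, 0.004]
wrist_force: [1.1, 0.5, 0.2]
finger_gap: 64.3
grip_force: 0.0
```

The wrist camera sits 143 mm up and 70 mm to the side, right next to the tall stack. I'll turn the tool by 45° first so it goes down clear of it.

```bash
python3 -m crank '[{"slide":[0,0.1,0],"rotation":[0,0,-0.18],"grip":0.75},{"slide":[0,0.1,0],"rotation":[0,0,-0.36],"grip":0.75},{"slide":[0,0.1,0],"rotation":[0,0,-0.54],"grip":0.75},{"slide":[0,0.1,0],"rotation":[0,0,-0.72],"grip":0.75},{"slide":[0,0.1,0],"rotation":[0,0,-0.78],"grip":0.75},{"slide":[0,0.1,0],"rotation":[0,0,-0.78],"grip":0.75}]'
python3 - <<'E'
from h import *
c=cam("wrist"); W=cloud(c); m=masks(c)["blue"]; q=W[m]; r=q[(q[:,2]>38)&(q[:,2]<52)&(abs(q[:,0]-443)<40)]
if len(r): print(cv2.minEnclosingCircle(r[:,:2].astype(np.float32)),r.mean(0).round(1),len(r))
plan([443,-108,16],axes(41)); print(arm.observe()["tcp_pos"])
E
```

```text
clock: 3.5
tcp_pos: [445.2, -109.4, 102.9]
orientation: [1.306, 2.854, 0.0]
wrist_force: [0.6, 0.3, -0.0]
finger_gap: 64.2
grip_force: 0.0
((443.53350830078125, -108.13239288330078), 14.945021629333496) [ 442.9 -107.5   44.4] 1596
slide [ 0.24 -0.07  8.67] rot [ 0.001  0.002 -0.004]
[ 444.92147741 -109.28375201  102.68830796]
```

```bash
python3 -m crank '[{"slide":[0.2,-0.1,4],"rotation":[0,0,0],"grip":0.75},{"slide":[0.2,-0.1,7],"rotation":[0,0,0],"grip":0.75},{"slide":[0.2,-0.1,8.6],"rotation":[0,0,0],"grip":0.75},{"slide":[0.2,-0.1,8.6],"rotation":[0,0,0],"grip":0.75},{"slide":[0.2,-0.1,8.6],"rotation":[0,0,0],"grip":0.75}]'
python3 - <<'E'
from h import *
print(arm.observe()["ft_torque"]); plan([443,-108,16],axes(41))
E
```

```text
clock: 4.18
tcp_pos: [442.8, -108.4, 16.2]
orientation: [1.306, 2.855, 0.0]
wrist_force: [0.5, -0.7, 0.4]
finger_gap: 63.9
grip_force: 0.0
[ 0.00254729 -0.00444406 -0.07076326]
slide [0.01 0.04 0.02] rot [ 0.001  0.002 -0.003]
```

```bash
python3 -m crank '[{"slide":[0,0,0],"rotation":[0,0,0],"grip":0.2},{"slide":[0,0,0],"rotation":[0,0,0],"grip":0.2},{"slide":[0,0,0],"rotation":[0,0,0],"grip":0.2},{"slide":[0,0,0],"rotation":[0,0,0],"grip":0.2},{"slide":[0,0,0],"rotation":[0,0,0],"grip":0.2},{"slide":[0,0,0],"rotation":[0,0,0],"grip":0.2},{"slide":[0,0,0],"rotation":[0,0,0],"grip":0.2},{"slide":[0,0,0],"rotation":[0,0,0],"grip":0.2}]'
```

```text
clock: 5.18
tcp_pos: [442.5, -108.2, 16.3]
orientation: [1.306, 2.855, 0.0]
wrist_force: [-0.3, 0.5, 6.1]
finger_gap: 28.4
grip_force: 58.8
```

```bash
python3 -m crank '[{"slide":[0,0,-3],"rotation":[0,0,0],"grip":0.2},{"slide":[0,0,-9],"rotation":[0,0,0],"grip":0.2},{"slide":[0,0,-15],"rotation":[0,0,0],"grip":0.2},{"slide":[0,0,-21],"rotation":[0,0,0],"grip":0.2},{"slide":[0,0,-24],"rotation":[0,0,0],"grip":0.2},{"slide":[0,0,-24],"rotation":[0,0,0],"grip":0.2}]'
python3 - <<'E'
from h import *
A=axes(12.5,30); rim=np.array([638,-262.5,97])
for h in (150,60): plan(rim-A[:,2]*(h+6.3),A)
s=arm.observe();print(s["tcp_pos"],s["finger_gap"],s["q"].round(2))
E
```

```text
clock: 5.92
tcp_pos: [443.1, -108.5, 258.0]
orientation: [1.304, 2.851, 0.001]
wrist_force: [-0.1, -0.8, -0.5]
finger_gap: 28.6
grip_force: 59.2
slide [-20.67  -2.21   2.67] rot [-0.508 -0.125  0.485]
slide [-22.76   1.73  10.49] rot [-0.508 -0.125  0.485]
[ 443.0825886  -108.54943443  257.97850811] 28.598925517315006 [-0.39  0.08  1.69  0.    1.37 -1.11]
```

```bash
python3 -m crank '[{"slide":[-5,-0.6,0.7],"rotation":[-0.127,-0.031,0.121],"grip":0.2},{"slide":[-10,-1.1,1.3],"rotation":[-0.254,-0.062,0.242],"grip":0.2},{"slide":[-15,-1.7,2],"rotation":[-0.381,-0.094,0.364],"grip":0.2},{"slide":[-20.7,-2.2,2.7],"rotation":[-0.508,-0.125,0.485],"grip":0.2},{"slide":[-20.7,-2.2,2.7],"rotation":[-0.508,-0.125,0.485],"grip":0.2},{"slide":[-20.7,-2.2,2.7],"rotation":[-0.508,-0.125,0.485],"grip":0.2},{"slide":[-20.7,-2.2,2.7],"rotation":[-0.508,-0.125,0.485],"grip":0.2}]'
python3 - <<'E'
from h import *
A=axes(12.5,30); rim=np.array([638,-262.5,97])
for h in (40,14): plan(rim-A[:,2]*(h+6.3),A)
for n in ["wrist","scene","top"]:
    c=cam(n); cv2.imwrite(f"pics/{n}2.png",c["pixels"]); 
    import pickle; pickle.dump(c,open(n+"2.pkl","wb"))
s=arm.observe(); T=R.from_rotvec(s["orientation"]).as_matrix(); print(T.round(3)); print("expected seat",s["tcp_pos"]+6.3*T[:,2])
w=pickle.load(open("wrist2.pkl","rb")); s2=pickle.load(open("scene2.pkl","rb"))
cv2.imwrite("pics/ws2.png",np.hstack([cv2.resize(w["pixels"],(400,300)),cv2.resize(s2["pixels"][70:280,110:390],(400,300))]))
E
```

```text
clock: 6.8
tcp_pos: [560.4, -277.5, 228.1]
orientation: [1.73, 2.156, 0.574]
wrist_force: [0.9, 0.1, -0.3]
finger_gap: 28.2
grip_force: 59.3
slide [-0.26  0.36 10.67] rot [-0.006 -0.004 -0.001]
slide [-0.27  0.38 13.27] rot [-0.006 -0.004 -0.001]
[[-0.218  0.848  0.483]
 [ 0.976  0.188  0.11 ]
 [ 0.003  0.495 -0.869]]
expected seat [ 563.82126558 -277.17007444  223.33557088]
```

View pics/ws2.png

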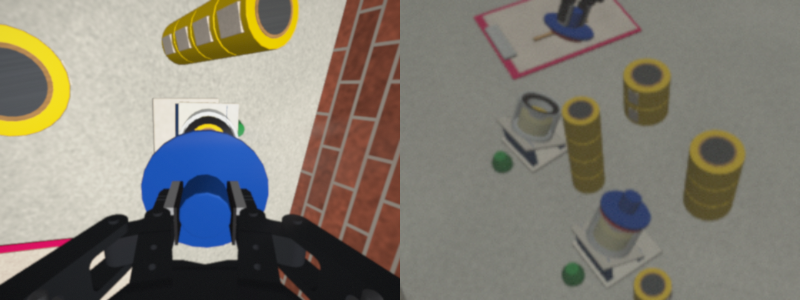

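The wrist view (left) shows the held lid's flange centred at about (205,190), with the jar mouth beyond it at (208,125). I'll check the lid's attitude in the grip and the ring in the wrist view.

```bash
python3 - <<'E'
from h import *
import pickle
s=arm.observe(); T=R.from_rotvec(s["orientation"]).as_matrix()
c=pickle.load(open("wrist2.pkl","rb")); W=cloud(c); m=masks(c)["blue"]
q=(W-s["tcp_pos"])@T; b=q[m&(abs(q[...,2])<12)]; b=b[np.linalg.norm(b[:,:2],axis=1)<60]
f=b[abs(b[:,2]-np.median(b[:,2]))<4]
N=np.linalg.svd(f-f.mean(0))[2][2]; print("flange tool-frame: n",N.round(3),"z",np.median(f[:,2]).round(2),"circle",cv2.minEnclosingCircle(f[:,:2].astype(np.float32)),len(f))
# ring in wrist
V=cv2.cvtColor(c["pixels"],cv2.COLOR_BGR2HSV)[...,2]
A=axes(12.5,30); rim=np.array([638,-262.5,97]); J=(W-rim)@A
mm=(V<60)&(np.linalg.norm(J[...,:2],axis=-1)<48)&(abs(J[...,2]-2)<7)
r=J[mm]; print(len(r)); 
if len(r)>20:
    print("z",np.median(r[:,2]).round(1),"min/max",np.percentile(r,1,0).round(1),np.percentile(r,99,0).round(1),cv2.minEnclosingCircle(r[:,:2].astype(np.float32)))
for n in ["scene","top"]:
    c=pickle.load(open(n+"2.pkl","rb")) ; W=cloud(c);J=(W-rim)@A; V=cv2.cvtColor(c["pixels"],cv2.COLOR_BGR2HSV)[...,2]
    mm=(V<70)&(np.linalg.norm(J[...,:2],axis=-1)<48)&(abs(J[...,2]-2)<7); r=J[mm]; print(n,len(r),len(r) and (np.percentile(r,1,0).round(1),np.percentile(r,99,0).round(1),np.median(r[:,2]).round(1)))
E
```

```text
flange tool-frame: n [-0.001  0.002 -1.   ] z 0.26 circle ((-0.35169535875320435, -0.32902705669403076), 42.73446273803711) 12351
468
z 2.1 min/max [ 14.2 -26.4   0.6] [31.1 25.7  3.9] ((14.993518829345703, -0.34891319274902344), 27.625185012817383)
scene 86 (array([-31.5, -29.2,  -1.3]), array([30.7, 31.4,  5.7]), np.float64(1.2))
top 291 (array([-34. , -34.6,  -0.3]), array([33.8, 32.3,  8.1]), np.float64(3.6))
```

```bash
python3 -m crank '[{"slide":[-0.3,0.4,5],"rotation":[-0.006,-0.004,0],"grip":0.2},{"slide":[-0.3,0.4,10],"rotation":[-0.006,-0.004,0],"grip":0.2},{"slide":[-0.3,0.4,12.7],"rotation":[-0.006,-0.004,0],"grip":0.2},{"slide":[-0.3,0.4,12.7],"rotation":[-0.006,-0.004,0],"grip":0.2},{"slide":[-0.3,0.4,12.7],"rotation":[-0.006,-0.004,0],"grip":0.2}]'
python3 - <<'E'
from h import *
A=axes(12.5,30); rim=np.array([638,-262.5,97])
for h in (12,8,0): plan(rim-A[:,2]*(h+6.3),A)
E
```

```text
clock: 7.58
tcp_pos: [626.4, -267.3, 121.3]
orientation: [1.726, 2.147, 0.575]
wrist_force: [-0.0, -0.1, -0.9]
finger_gap: 28.5
grip_force: 59.3
slide [ 0.22 -0.14  0.89] rot [ 0.002  0.002 -0.001]
slide [ 0.22 -0.14  1.29] rot [ 0.002  0.002 -0.001]
slide [ 0.23 -0.14  2.09] rot [ 0.002  0.002 -0.001]
```

```bash
python3 -m crank '[{"slide":[0.2,-0.15,0.4],"rotation":[0,0,0],"grip":0.2},{"slide":[0.2,-0.15,0.9],"rotation":[0,0,0],"grip":0.2},{"slide":[0.2,-0.15,1.25],"rotation":[0,0,0],"grip":0.2},{"slide":[0.2,-0.15,1.25],"rotation":[0,0,0],"grip":0.2}]'
python3 - <<'E'
from h import *
A=axes(12.5,30); rim=np.array([638,-262.5,97])
for h in (8,0): plan(rim-A[:,2]*(h+6.3),A)
s=arm.observe(); print("tool-frame force",(A.T@s["wrist_force"]).round(1))
E
```

```text
clock: 8.07
tcp_pos: [630.4, -264.4, 108.5]
orientation: [1.727, 2.147, 0.576]
wrist_force: [-0.8, -0.2, 1.3]
finger_gap: 28.3
grip_force: 59.6
slide [ 0.02  0.1  -0.04] rot [ 0.001  0.002 -0.002]
slide [0.02 0.1  0.76] rot [ 0.001  0.002 -0.002]
tool-frame force [ 0.  -0.1 -1.6]
```

```bash
python3 -m crank '[{"slide":[0,0.05,0.15],"rotation":[0,0,0],"grip":0.2},{"slide":[0,0.1,0.3],"rotation":[0,0,0],"grip":0.2},{"slide":[0,0.1,0.45],"rotation":[0,0,0],"grip":0.2},{"slide":[0,0.1,0.45],"rotation":[0,0,0],"grip":0.2}]'
python3 - <<'E'
from h import *
A=axes(12.5,30); rim=np.array([638,-262.5,97])
plan(rim-A[:,2]*6.3,A)
s=arm.observe(); print("tool-frame force",(A.T@s["wrist_force"]).round(1),s["ft_torque"].round(2))
E
```

```text
clock: 8.57
tcp_pos: [633.0, -263.7, 104.8]
orientation: [1.728, 2.148, 0.575]
wrist_force: [-4.4, -1.1, 2.3]
finger_gap: 28.4
grip_force: 59.8
slide [0.01 0.06 0.3 ] rot [-0.     0.001 -0.002]
tool-frame force [-0.2 -2.8 -4.3] [-0.17  0.71 -0.06]
```

```bash
python3 -m crank '[{"slide":[0,0,0.15],"rotation":[0,0,0],"grip":0.2},{"slide":[0,0,0.3],"rotation":[0,0,0],"grip":0.2},{"slide":[0,0,0.4],"rotation":[0,0,0],"grip":0.2},{"slide":[0,0,0.4],"rotation":[0,0,0],"grip":0.2}]'
python3 - <<'E'
from h import *
import pickle
A=axes(12.5,30); rim=np.array([638,-262.5,97])
plan(rim-A[:,2]*6.3,A)
s=arm.observe(); print("tool-frame force",(A.T@s["wrist_force"]).round(1),s["ft_torque"].round(2))
c=cam("scene"); cv2.imwrite("pics/s3.png",cv2.resize(c["pixels"][110:200,170:290],(800,600),interpolation=cv2.INTER_CUBIC))
E
```

```text
clock: 9.07
tcp_pos: [634.6, -263.3, 102.0]
orientation: [1.727, 2.148, 0.575]
wrist_force: [-10.0, -0.4, 7.9]
finger_gap: 28.1
grip_force: 60.8
slide [ 0.    0.05 -0.02] rot [-0.     0.001 -0.001]
tool-frame force [  1.8  -4.6 -11.8] [-0.18  0.86 -0.03]
```

View pics/s3.png

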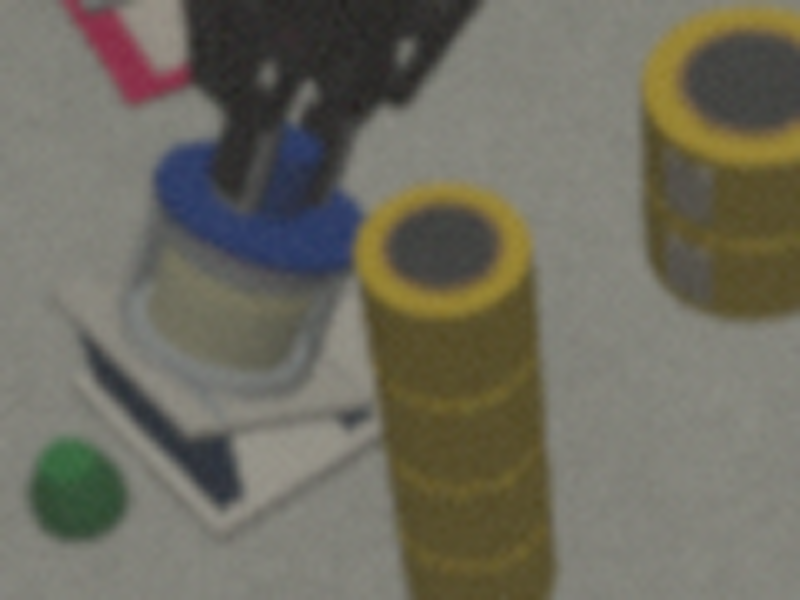

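The lid, at about (260,205), sits flush on the jar with no red showing. I'll press a little further to confirm it stops hard.

```bash
python3 -m crank '[{"slide":[0,0,0.1],"rotation":[0,0,0],"grip":0.2},{"slide":[0,0,0.2],"rotation":[0,0,0],"grip":0.2},{"slide":[0,0,0.2],"rotation":[0,0,0],"grip":0.2}]'
python3 - <<'E'
from h import *
A=axes(12.5,30); rim=np.array([638,-262.5,97])
plan(rim-A[:,2]*6.3,A)
s=arm.observe(); print("tool-frame force",(A.T@s["wrist_force"]).round(1),s["ft_torque"].round(2))
E
```

```text
clock: 9.5
tcp_pos: [634.7, -263.3, 102.0]
orientation: [1.725, 2.148, 0.574]
wrist_force: [-20.8, -1.1, 20.0]
finger_gap: 28.3
grip_force: 62.3
slide [ 0.    0.04 -0.03] rot [ 0.     0.002 -0.   ]
tool-frame force [  3.4  -7.8 -27.6] [-0.    1.54  0.04]
```

It stopped hard at 28 N without moving further, so it is home. I'll unload, release and retreat.

```bash
python3 -m crank '[{"slide":[0,0,-0.3],"rotation":[0,0,0],"grip":0.2},{"slide":[0,0,-0.3],"rotation":[0,0,0],"grip":0.6},{"slide":[0,0,-0.3],"rotation":[0,0,0],"grip":0.6},{"slide":[0,0,-0.3],"rotation":[0,0,0],"grip":0.6},{"slide":[0,0,-0.3],"rotation":[0,0,0],"grip":0.6},{"slide":[0,0,-3],"rotation":[0,0,0],"grip":0.6},{"slide":[0,0,-8],"rotation":[0,0,0],"grip":0.6},{"slide":[0,0,-14],"rotation":[0,0,0],"grip":0.6},{"slide":[0,0,-18],"rotation":[0,0,0],"grip":0},{"slide":[0,0,-18],"rotation":[0,0,0],"grip":0}]'
python3 - <<'E'
from h import *
import pickle
s=arm.observe(); print(s["tcp_pos"],s["wrist_force"].round(1))
c=cam("wrist"); W=cloud(c); m=masks(c)["blue"]
A=axes(12.5,30); rim=np.array([638,-262.5,97]); J=(W-rim)@A
f=J[m&(np.linalg.norm(J[...,:2],axis=-1)<60)&(abs(J[...,2]+6)<8)]
N=np.linalg.svd(f-f.mean(0))[2][2]
print("flange in jar frame: n",N.round(3),"z",np.median(f[:,2]).round(2),cv2.minEnclosingCircle(f[:,:2].astype(np.float32)),len(f))
c=pickle.load(open("top.pkl","rb"))
B=axes(7,30)
for n in ["top","scene"]:
    W=cloud(pickle.load(open(n+".pkl","rb"))); m=masks(pickle.load(open(n+".pkl","rb")))["blue"]; J=(W-[606.5,14,133.5])@B
    t=J[m&(np.linalg.norm(J[...,:2],axis=-1)<22)&(abs(J[...,2])<5)]
    print(n,cv2.minEnclosingCircle(t[:,:2].astype(np.float32)),np.median(t[:,2]),len(t))
plan(np.array([606.5,14,133.5])-B[:,2]*80,B)
E
```

```text
clock: 10.75
tcp_pos: [548.7, -283.8, 259.4]
orientation: [1.723, 2.142, 0.573]
wrist_force: [0.3, -0.2, -0.2]
finger_gap: 15.5
grip_force: 0.0
[ 548.73918985 -283.83666377  259.39884062] [ 0.3 -0.2 -0.2]
flange in jar frame: n [ 0.015  0.    -1.   ] z -6.27 ((-1.0730255842208862, -0.6675170063972473), 42.70275115966797) 4549
top ((-0.5519307851791382, -2.4726760387420654), 14.991945266723633) 1.4384643545123135 114
scene ((-0.21121656894683838, 2.297062397003174), 12.96034049987793) -0.09049605184608933 70
slide [28.14  4.26  8.64] rot [ 0.002 -0.044  0.081]
```

```bash
python3 -m crank '[{"slide":[5,0.8,-1.5],"rotation":[0,0,0],"grip":0},{"slide":[11,1.6,-2],"rotation":[0,-0.01,0.02],"grip":0},{"slide":[17,2.5,-2],"rotation":[0,-0.02,0.04],"grip":0},{"slide":[23,3.4,-2],"rotation":[0,-0.03,0.06],"grip":0},{"slide":[28.1,4.3,-2],"rotation":[0,-0.044,0.081],"grip":0},{"slide":[28.1,4.3,1],"rotation":[0,-0.044,0.081],"grip":0},{"slide":[28.1,4.3,1],"rotation":[0,-0.044,0.081],"grip":0},{"slide":[28.1,4.3,1],"rotation":[0,-0.044,0.081],"grip":0}]'
python3 - <<'E'
from h import *
s=arm.observe(); print(s["tcp_pos"],s["finger_gap"])
c=cam("wrist"); cv2.imwrite("pics/w4.png",c["pixels"]); W=cloud(c); m=masks(c)["blue"]; B=axes(7,30); J=(W-[606.5,14,133.5])@B
t=J[m&(np.linalg.norm(J[...,:2],axis=-1)<25)&(abs(J[...,2])<6)]
print("knob",cv2.minEnclosingCircle(t[:,:2].astype(np.float32)),np.median(t[:,2]),len(t))
f=J[m&(np.linalg.norm(J[...,:2],axis=-1)<60)&(abs(J[...,2]-28)<7)]
print("flange",np.linalg.svd(f-f.mean(0))[2][2].round(3),np.median(f[:,2]),cv2.minEnclosingCircle(f[:,:2].astype(np.float32)))
plan(np.array([606.5,14,133.5])-B[:,2]*15,B)
E
```

```text
clock: 11.8
tcp_pos: [529.4, 1.2, 267.5]
orientation: [1.819, 2.057, 0.552]
wrist_force: [0.2, -0.1, 0.8]
finger_gap: 0.3
grip_force: 0.0
[529.3788212    1.16949901 267.52484841] 0.2886100455233636
knob ((-1.4841798543930054, -0.41459572315216064), 15.016515731811523) 0.5063996533943277 777
flange [-0.007  0.     1.   ] 28.345325246808017 ((-1.5130752325057983, -0.5678966045379639), 42.52580261230469)
slide [ 0.35  0.02 14.06] rot [-0.001 -0.003 -0.001]
```

View pics/w4.png

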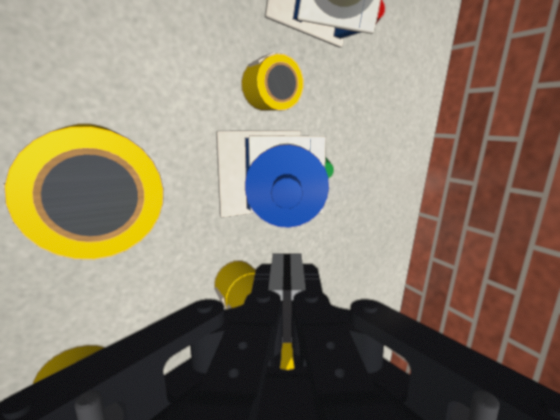

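The wrist view shows the knob of the green-marked jar at (287,190), green marker behind it at (330,168), and the shut fingertips at (287,260), lined up.

```bash
python3 -m crank '[{"slide":[0.2,0,5],"rotation":[0,0,0],"grip":0},{"slide":[0.2,0,10],"rotation":[0,0,0],"grip":0},{"slide":[0.2,0,14],"rotation":[0,0,0],"grip":0},{"slide":[0.2,0,15],"rotation":[0,0,0],"grip":0},{"slide":[0.2,0,15],"rotation":[0,0,0],"grip":0},{"slide":[0.2,0,15.6],"rotation":[0,0,0],"grip":0},{"slide":[0.2,0,15.9],"rotation":[0,0,0],"grip":0},{"slide":[0.2,0,16.1],"rotation":[0,0,0],"grip":0},{"slide":[0.2,0,16.1],"rotation":[0,0,0],"grip":0}]'
python3 - <<'E'
from h import *
B=axes(7,30); s=arm.observe(); print("force tool",(B.T@s["wrist_force"]).round(1),"pos rel knob top start",((s["tcp_pos"]-[606.5,14,133.5])@B).round(2))
E
```

```text
clock: 12.98
tcp_pos: [609.9, 13.2, 130.3]
orientation: [1.815, 2.053, 0.555]
wrist_force: [-1.5, -1.8, 5.0]
finger_gap: -0.2
grip_force: 2.8
force tool [-1.6  1.  -5.2] pos rel knob top start [-1.22  1.21  4.43]
```

```bash
python3 -m crank '[{"slide":[0,-0.1,0.2],"rotation":[0,0,0],"grip":0},{"slide":[0,-0.1,0.4],"rotation":[0,0,0],"grip":0},{"slide":[0,-0.1,0.6],"rotation":[0,0,0],"grip":0},{"slide":[0,-0.1,0.6],"rotation":[0,0,0],"grip":0}]'
python3 - <<'E'
from h import *
B=axes(7,30); s=arm.observe(); print("force tool",(B.T@s["wrist_force"]).round(1),"pos rel knob top start",((s["tcp_pos"]-[606.5,14,133.5])@B).round(2))
E
```

```text
clock: 13.48
tcp_pos: [611.7, 13.4, 127.4]
orientation: [1.812, 2.052, 0.556]
wrist_force: [-19.2, -4.3, 26.9]
finger_gap: -0.1
grip_force: 16.1
force tool [ -1.9  -3.5 -33.1] pos rel knob top start [-1.2   1.35  7.85]
```

```bash
python3 -m crank '[{"slide":[0,0,-2],"rotation":[0,0,0],"grip":0},{"slide":[0,0,-8],"rotation":[0,0,0],"grip":0},{"slide":[0,0,-14],"rotation":[0,0,0],"grip":0},{"slide":[0,0,-16],"rotation":[0,0,0],"grip":0},{"slide":[0,0,-16],"rotation":[0,0,0],"grip":0},{"slide":[0,0,-16],"rotation":[0,0,0],"grip":0}]'
python3 - <<'E'
from h import *
c=cam("wrist"); W=cloud(c); m=masks(c)["blue"]; B=axes(7,30); J=(W-[606.5,14,133.5])@B
f=J[m&(np.linalg.norm(J[...,:2],axis=-1)<60)&(abs(J[...,2]-33)<9)]
print("flange z",np.median(f[:,2]))
c=cam("scene"); cv2.imwrite("pics/s5.png",cv2.resize(c["pixels"][110:370,160:400],(740,800*600//600),interpolation=cv2.INTER_CUBIC)[:600] if 0 else cv2.resize(c["pixels"][110:370,160:400],(554,600),interpolation=cv2.INTER_CUBIC))
W=cloud(c); A=axes(12.5,30); J=(W-[638,-262.5,97])@A; f=J[masks(c)["blue"]&(np.linalg.norm(J[...,:2],axis=-1)<60)&(abs(J[...,2]+6)<8)]
print("lid a flange z",np.median(f[:,2]),np.linalg.svd(f-f.mean(0))[2][2].round(3))
E
```

```text
clock: 14.22
tcp_pos: [531.3, 4.0, 260.4]
orientation: [1.819, 2.057, 0.552]
wrist_force: [-0.8, -0.4, -0.0]
finger_gap: -0.3
grip_force: 0.0
flange z 35.14557726888694
lid a flange z -7.155724368876699 [-0.019 -0.003  1.   ]
```

View pics/s5.png

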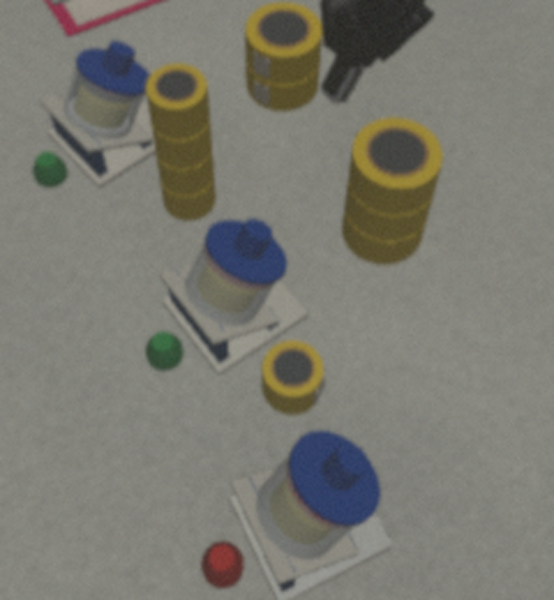

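In the scene view, lid A at (112,70) is home and nothing else has moved. The middle lid at (245,250) may still show a trace of red, and it has only measured 6.8 mm of travel. I'll press it again, harder and longer.

```bash
python3 - <<'E'
from h import *
B=axes(7,30); plan(np.array([606.5,14,133.5])+B@[-1.4,-0.4,8.0],B)
E
python3 -m crank '[{"slide":[0,-0.1,6],"rotation":[0,0,0],"grip":0},{"slide":[0,-0.1,12],"rotation":[0,0,0],"grip":0},{"slide":[0,-0.1,15],"rotation":[0,0,0],"grip":0},{"slide":[0,-0.1,15.8],"rotation":[0,0,0],"grip":0},{"slide":[0,-0.1,16],"rotation":[0,0,0],"grip":0},{"slide":[0,-0.1,16.2],"rotation":[0,0,0],"grip":0},{"slide":[0,-0.1,16.2],"rotation":[0,0,0],"grip":0},{"slide":[0,-0.1,16.2],"rotation":[0,0,0],"grip":0}]'
python3 - <<'E'
from h import *
B=axes(7,30); s=arm.observe(); print("force tool",(B.T@s["wrist_force"]).round(1),"pos rel knob top start",((s["tcp_pos"]-[606.5,14,133.5])@B).round(2))
E
```

```text
slide [-0.12  0.25 15.53] rot [-0.003 -0.004 -0.   ]
clock: 15.32
tcp_pos: [606.3, 14.2, 123.9]
orientation: [1.815, 2.061, 0.551]
wrist_force: [-46.8, -9.2, 53.3]
finger_gap: -0.1
grip_force: 34.9
force tool [ -3.5 -14.6 -69.9] pos rel knob top start [ 0.22 -4.99  8.22]
```

```bash
python3 -m crank '[{"slide":[0,0,-2],"rotation":[0,0,0],"grip":0},{"slide":[0,0,-8],"rotation":[0,0,0],"grip":0},{"slide":[0,0,-14],"rotation":[0,0,0],"grip":0},{"slide":[0,0,-16.5],"rotation":[0,0,0],"grip":0},{"slide":[0,0,-16.5],"rotation":[0,0,0],"grip":0},{"slide":[0,0,-16.5],"rotation":[0,0,0],"grip":0},{"slide":[0,0,-16.5],"rotation":[0,0,0],"grip":0}]'
python3 - <<'E'
from h import *
import pickle
c=cam("wrist"); cv2.imwrite("pics/w6.png",cv2.resize(c["pixels"][100:260,200:400],(750,600),interpolation=cv2.INTER_CUBIC)); W=cloud(c); m=masks(c)["blue"]; B=axes(7,30); J=(W-[606.5,14,133.5])@B
f=J[m&(np.linalg.norm(J[...,:2],axis=-1)<60)&(abs(J[...,2]-33)<9)]
print("flange z",np.median(f[:,2]))
for nm in ("top","scene"):
  c1=cam(nm)
  for c in (pickle.load(open(nm+".pkl","rb")),c1):
    W=cloud(c); J=(W-[606.5,14,133.5])@B; f=J[masks(c)["blue"]&(np.linalg.norm(J[...,:2],axis=-1)<60)&(abs(J[...,2]-33)<9)]; print(nm,np.median(f[:,2]),len(f))
    J=(W-[638,-262.5,97])@axes(12.5,30); f=J[masks(c)["blue"]&(np.linalg.norm(J[...,:2],axis=-1)<60)&(abs(J[...,2]+6)<8)]
    if len(f): print("  lid_a",np.median(f[:,2]),len(f))
cv2.imwrite("pics/s6.png",cv2.resize(c1["pixels"][110:370,160:400],(554,600),interpolation=cv2.INTER_CUBIC))
E
```

```text
clock: 16.2
tcp_pos: [529.2, 3.6, 261.6]
orientation: [1.82, 2.058, 0.551]
wrist_force: [1.2, 0.7, 0.1]
finger_gap: -0.4
grip_force: 0.0
flange z 35.14774504113975
top 29.413375870245375 756
top 36.3499353689869 757
  lid_a -4.9828338079889445 709
scene 27.41643195191233 456
scene 34.27756124438893 471
  lid_a -7.139468747965903 270
```

View pics/s6.png

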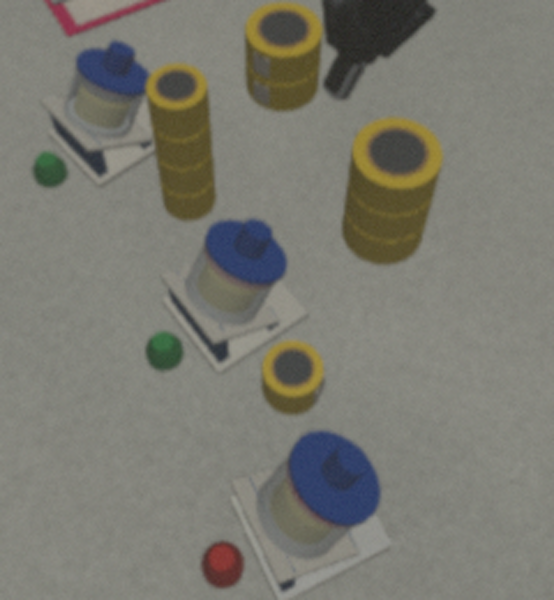

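Further pressing to 70 N didn't move it: all three cameras show the same 6.8–6.9 mm of travel. One close side-by-side look at lids A, B and C should settle the reddish trace.

```bash
python3 - <<'E'
from h import *
import pickle
c=cam("scene"); p=c["pixels"]; o=pickle.load(open("scene.pkl","rb"))["pixels"]
f=lambda im,x,y:cv2.resize(im[y:y+60,x:x+60],(265,265),interpolation=cv2.INTER_CUBIC)
cv2.imwrite("pics/cmp.png",np.clip(1.5*np.vstack([np.hstack([f(im,180,125),f(im,238,200),f(im,275,292)]) for im in (o,p)]).astype(float),0,255).astype(np.uint8))
# lid_c unchanged, stacks
for k in (0,1):
    cc=(pickle.load(open("scene.pkl","rb")),c)[k]; W=cloud(cc);J=(W-[656,249.4,131.5])@axes(-2,30)
    q=J[masks(cc)["blue"]&(np.linalg.norm(J[...,:2],axis=-1)<60)&(abs(J[...,2]-30)<9)]; print("c flange",np.median(q[:,2]))
E
```

```text
c flange 28.44134870148083
c flange 28.392679073938584
```

View pics/cmp.png

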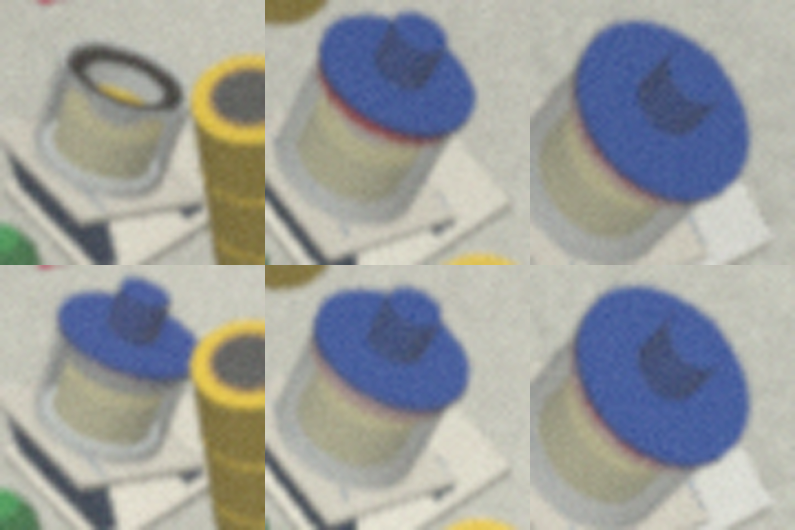

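Middle column, top (before) to bottom (after): the bright red band under lid B is gone, leaving only the plug seen faintly through the glass. Two presses, 33 N and then 70 N, ended at the same place, so it is against its stop. Lid A is flush and lid C is unchanged (28.4 before and after), so I'm handing in.

```bash
python3 -c "
from plant import arm
print(arm.job_done())"
```

```text
the job is handed in; nothing more can be done
None
```

The job is handed in at about 16 s of the 54 s, with no verdict returned: lid A is pressed home to a hard stop on the open jar, and the on-hold jar's lid and the tape rolls show no movement. The other green-marked lid is pressed to a hard stop at 70 N, but the cameras show only 6.8–6.9 mm of the nominal 8 mm travel.

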